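# Fit the long sleeve on the mixer drive shaft

### The arm

A 6-joint arm with a two-finger parallel gripper is mounted at the origin on a cart in front of the work surface, level with it; the furniture and walls round the work are solid. World frame = base frame: x ahead of the robot, y to its left, z up, the work surface at z = 0. Lengths are in m, angles in rad, forces in N, time in s.
With the tool pointing down it reaches from about 0.3 to 0.775 m from the base axis. Payload 14.6 kg.
Tool frame: the origin (TCP) lies at the very end of the fingers, on their centre line; the grasp point (between the pads) lies 19 mm behind it; x points along the fingers, y is the direction in which the jaws open and shut, and the axes are right-handed (so a half turn about x gives the same grasp; the last joint's range is limited). The gripper opens to 85 mm and grips with 20 to 120 N. Pads are 22 mm wide; open, the fingers measure 114 mm over their backs; the gripper's body (76 mm by 85 mm) begins 54 mm behind the grasp point. The pads swing forward as they close: fully open they stand 13 mm farther back than shut.
Start: joints at [1.103, 0.3, 1.521, -0, 1.321, -0.067], TCP at [0.215, 0.506, 0.231] pointing down, gripper open.
Joint ranges: [-3.03, 3.03], [-0.79, 2.21], [0.23, 2.52], [-1.04, 4.18], [0, 3.07], [-2.55, 2.55]. Speed limits (rad/s): [2.22, 2.22, 2.57, 3.14, 3.14, 3.14].

### API

Orientations are given as a unit quaternion [x, y, z, w].
In Python, from cell import bot gives the robot as it stands. The module is installed in compiled form; this text tells all that it offers.
- The arm moves only by the tool carry_out, never from a script. Its argument "steps" is a list of rows, each an object with "translation": the shift along the tool's x, y, z in m, a list of three; "delta_rot": the turn, a rotation vector about the tool's x, y, z in rad, a list of three. In form: [{"translation": [dx, dy, dz], "delta_rot": [rx, ry, rz]}, ...]. A call has 1 to 10 rows; each row is the pose to reach, as a shift and turn from the pose commanded when the call began, along the tool's axes at that moment; what a row does not reach only later rows make up. A row lasts 1/12 s, in which the tool goes at most 41.7 mm and 7.16 degrees, less where a joint would pass 70% of its speed; a pose out of reach is approached as far as the arm can. A call with a gripper value outside its range is refused whole. "fingers" is the opening, from 0 (shut) to 1 (fully open), set as the call begins (left out, the last holds). The fingers move at their own pace and stop on an object; the grip force is fixed at half the most. Time passes only in rows, so rows that repeat a pose let the fingers close. It gives the time, the measured TCP pose, the force and the opening at its end, in the units of the state.
- bot.state(): the state, without advancing time (a new reading comes with each control period).
- bot.get_image(name): name is "scene" or "top" or "wrist"; returns (picture, depth): 384x512x3 uint8, red, green, blue; 384x512 float32, m along the optical axis (not along the pixel's ray), 0 where there is no reading.
- bot.camera_params(name): a dict with "mtx" (3x3 intrinsics, pixels), "dist" ([k1, k2, p1, p2, k3] as OpenCV has them; the pictures are not rectified), "origin" and "attitude" of the camera in the world; the wrist camera has in their place "T_tool_cam" (4x4, takes a point from camera to tool coordinates, whose origin is the TCP and whose axes are the tool frame's). Camera axes: x right, y up, looking along -z (the intrinsics and any distortion apply to the point x, -y, -z); pixel columns grow to the right and rows downward; lengths in m; the calibration is good to about 2 mm. A picture is of the moment at which its call begins: read the wrist's pose just before it. camera_params takes no time and is no camera call.
- bot.close_job(): hands the job in, once; it reports no verdict.
Trained networks look in the newest picture that a camera, given by its name, has taken for a name from the list of things; names that differ only in an ending like _2 or _b are one class to them, and where a whole thing is asked for, a point or a joint stands for the part that bears it (a point fixed in the world has none). Each returns a list of dicts, best first, with "conf" (0 to 1); they miss things now and then, are a little off and sometimes report something else, mostly with a low value. They report only what shows in the picture. A call takes as long as a camera call. They do not tell look-alikes from the thing itself.
- bot.cut_out(camera, query): "region" (384x512 bool, what is visible of it) and "extent" ([left, top, right, bottom] in pixels, round what is visible of it).
The state is a dict: "clock": time; "q": joint angles; "qvel": joint speeds; "joint_torque": joint torques, N m; "position": TCP position; "tool_rot": TCP orientation; "ft_force": force on the tool from outside, world axes, zero at the start; "torque": the same for the moment, N m; "width": opening from 0.0 (shut) to 1.0 (fully open).
Only numpy, scipy, OpenCV 4.12 (cv2) and the standard library are available. Lean on these libraries where they do the work, as an engineer would, in place of code of your own. Each camera call takes 0.05 s, during which the arm holds its last target.

### The job

Take the longer of the two flanged sleeves off its stub on the sloping stand and slide it, flange down, over the upright shaft of the mixer drive until the flange sits fully home on the shoulder, then let go. Keep hold of it all the way down rather than letting it drop, and leave the short sleeve and the other things where they are.

Things in the scene. Friction and masses are not known exactly. Their poses are not given: they have to be found in the camera images.
- long_sleeve: plain steel tube, the longer of two: 60 mm long, outer diameter 36, bore 24 right through, 100 to 210 g, flange (diameter 50, 6 thick) at its lower end. Origin: centre of the flange's underside; z along the tube from flange to plain end. Starts flange down on a stub of the stand, z leaning 35 degrees from vertical towards the stand's -x side (roughly to the robot); comes off along its z by 15 mm.
- short_sleeve: the same sleeve but 40 mm long (bore, outer diameter and flange alike), on the other stub; stays there. Which stub holds which varies. Origin and axes as for the long one.
- stand: fixed bent aluminium stand, 100 (x) x 200 (y) mm; its sloping face, 35 degrees from level, rises from 35 mm on its -x side to 85 mm. Two steel stubs (diameter 20, 13 long, chamfered) stand square to the face at x = 0, y = +60 and -60, z = 60 mm (feet). Origin: centre of its underside, z up, x away from the robot at yaw 0.
- drive: fixed grey bench mixer drive, body 110 x 110 x 45 mm high on rubber feet, with a steel boss (diameter 44) whose flat top, the shoulder, is 60 mm above the worktop, and out of it the vertical steel shaft. A small black knob and switch stand out up to 12 mm from its -x face. Origin: centre of its underside, z up.
- shaft_seat (a point): centre of the shoulder, at the foot of the shaft, 60 mm above the worktop, z up. The shaft above it has diameter 20 and is 66 mm long, its last 14 mm tapering to diameter 10; the seated long sleeve leaves 6 mm of it showing.
- shaft_top (a point): centre of the shaft's top end, 66 mm above shaft_seat.
- spanner: loose steel open-ended spanner, 27 x 147 x 8 mm, lying on the worktop in front of the stand; a bystander. Origin: underside centre.
- pipette_bulb: loose red rubber bulb, diameter 53, 76 mm tall, standing farther back, between drive and stand; a bystander. Origin: underside centre.
- fuse_box: loose small white box, 36 x 62 x 22 mm, lying behind the drive; a bystander. Origin: underside centre.
Things that resemble listed ones, but are neither listed nor needed, are in the scene too. What is shaped like the long_sleeve but orange or purple is not meant.

How it is judged:
By the outcome, as a careful person would: the job done as asked, in the order asked, and still so for the second after the job is handed in, with the robot touching nothing.
It also fails if it takes over 38 s, if anything falls off the work surface, if the arm or the gripper's body presses on something with over 40 N, if the wrist force passes 120 N, or if a joint passes its speed limit or range.

## Working session

There is one attempt and no reset: what is moved stays moved. The work goes in short steps, Python scripts to look and compute and a tool call to move; the robot and the scene stay as the last step left them, time stands still between calls to the robot, and variables do not carry over. Pictures are saved under pics/ and viewed, and the job is handed in when it is done.

Besides the shell and the picture viewer there is one more tool, called after "Request:" as name([rows], argument=value, ...), one row to a line, values as JSON. carry_out: Moves the arm, as the interface text tells. Its arguments: {"type":"object","properties":{"steps":{"type":"array","items":{"type":"object","properties":{"translation":{"type":"array","items":{"type":"number"}},"delta_rot":{"type":"array","items":{"type":"number"}}}}},"fingers":{"type":"number"}},"required":["steps"]}

```bash
mkdir -p pics; ls
python3 - <<'E'
from cell import bot
import cv2, numpy as np
print(bot.state())
for n in ["scene","top","wrist"]:
    im,d=bot.get_image(n); cv2.imwrite(f"pics/{n}0.png",im[:,:,::-1]); np.savez(f"pics/{n}0.npz",im=im,d=d)
    print(n,bot.camera_params(n))
E
```

```text
pics
{'clock': 0.0, 'q': array([ 1.10340044e+00,  3.00473689e-01,  1.52161525e+00, -3.86220174e-06,
        1.32069310e+00, -6.65839421e-02]), 'qvel': array([-1.77524984e-05, -1.04940992e-03,  1.06955537e-03, -3.62909575e-05,
        6.49972289e-04,  8.22833481e-04]), 'joint_torque': array([ 2.17683933e-04, -5.43484390e+01, -3.61806464e+01, -1.19112956e-04,
        3.96068193e-03,  1.75962771e-05]), 'position': array([0.21447606, 0.5061921 , 0.23070544]), 'tool_rot': array([ 0.14035545,  0.69306425, -0.14116737,  0.69284491]), 'ft_force': array([-0.76689937,  0.38165651,  0.65449801]), 'torque': array([ 0.02175996, -0.00308173, -0.0345549 ]), 'width': 0.9982629567311027}
scene {'mtx': array([[376.69202522,   0.        , 256.14653977],
       [  0.        , 376.69202522, 193.09974556],
       [  0.        ,   0.        ,   1.        ]]), 'dist': array([-0.00737961,  0.        ,  0.        ,  0.        ,  0.        ]), 'origin': array([ 0.03340836, -0.56938468,  0.61960261]), 'attitude': array([ 0.42532773, -0.18349264, -0.36231758,  0.8087971 ])}
top {'mtx': array([[497.61964707,   0.
[... 243 characters left out ...]
.08341355,  1.21874358]), 'attitude': array([ 0.06338199, -0.05300561, -0.69737434,  0.71192848])}
wrist {'mtx': array([[270.12071048,   0.        , 254.78940712],
       [  0.        , 270.12071048, 193.30079611],
       [  0.        ,   0.        ,   1.        ]]), 'dist': array([0.02036718, 0.        , 0.        , 0.        , 0.        ]), 'T_tool_cam': array([[-8.65887361e-04,  2.98735182e-01, -9.54335654e-01,
        -1.43031157e-01],
       [ 9.99999606e-01,  7.29152878e-05, -8.84494522e-04,
         8.69910176e-04],
       [-1.94643974e-04, -9.54336044e-01, -2.98735128e-01,
        -7.70775394e-02],
       [ 0.00000000e+00,  0.00000000e+00,  0.00000000e+00,
         1.00000000e+00]])}
```

View pics/scene0.png

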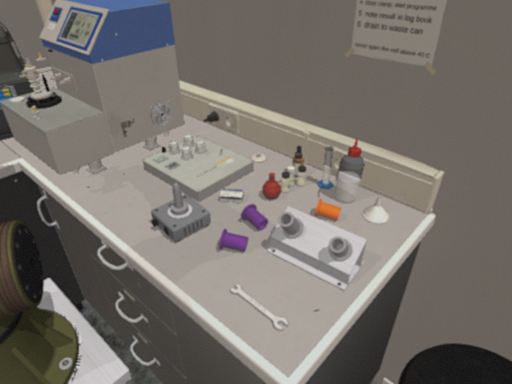

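View pics/top0.png

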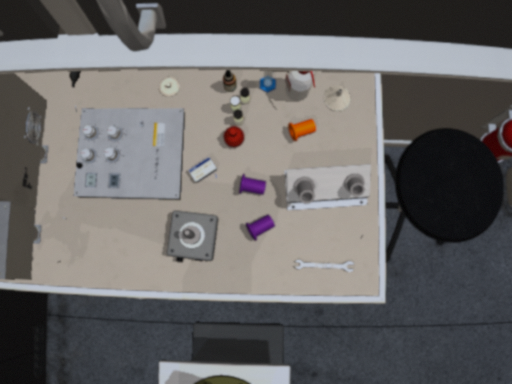

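View pics/wrist0.png

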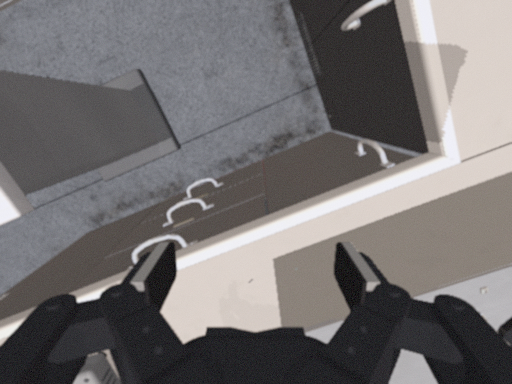

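The scene picture shows the drive at (180,215), the stand at (318,245) with sleeves at (291,222) and (340,245), and purple and orange decoys. Next I measure these.

```bash
cat > h.py <<'E'
import numpy as np, cv2
from scipy.spatial.transform import Rotation as R
from cell import bot
def campose(n,st=None):
    p=bot.camera_params(n)
    if n=="wrist":
        T=np.eye(4); T[:3,:3]=R.from_quat(st['tool_rot']).as_matrix(); T[:3,3]=st['position']
        T=T@p['T_tool_cam']
    else:
        T=np.eye(4); T[:3,:3]=R.from_quat(p['attitude']).as_matrix(); T[:3,3]=p['origin']
    return p,T
def cloud(n,d,st=None):
    p,T=campose(n,st)
    v,u=np.mgrid[0:384,0:512]
    uv=np.stack([u,v],-1).reshape(-1,1,2).astype(np.float64)
    xy=cv2.undistortPoints(uv,p['mtx'],p['dist']).reshape(384,512,2)
    P=np.stack([xy[...,0]*d,-xy[...,1]*d,-d],-1)
    W=P@T[:3,:3].T+T[:3,3]; W[d<=0]=np.nan
    return W
def proj(n,X,st=None):
    p,T=campose(n,st)
    X=np.atleast_2d(X); c=(X-T[:3,3])@T[:3,:3]
    c=c*[1,-1,-1]
    return cv2.projectPoints(c,np.zeros(3),np.zeros(3),p['mtx'],p['dist'])[0].reshape(-1,2)
E
python3 - <<'E'
from h import *
for n in ["scene","top"]:
    d=np.load(f"pics/{n}0.npz")['d']; W=cloud(n,d)
    np.save(f"pics/W{n}.npy",W)
    for q in ["long_sleeve","short_sleeve","stand","drive","pipette_bulb","fuse_box","spanner"]:
        for r in bot.cut_out(n,q):
            P=W[r['region']]; P=P[~np.isnan(P[:,0])]
            print(n,q,round(r['conf'],2),np.round(r['extent']),P.shape[0],np.round(np.median(P,0),3),np.round(np.percentile(P,2,0),3),np.round(np.percentile(P,98,0),3))
print(bot.state()['clock'])
E
```

```text
scene long_sleeve 0.97 [220. 226. 248. 253.] 468 [ 0.479 -0.085  0.032] [ 0.452 -0.114 -0.001] [ 0.524 -0.025  0.047]
scene long_sleeve 0.92 [280. 214. 303. 237.] 477 [ 0.558 -0.193  0.084] [ 0.533 -0.204  0.049] [ 0.599 -0.161  0.115]
scene long_sleeve 0.88 [317. 199. 342. 221.] 332 [ 0.721 -0.187  0.031] [ 0.699 -0.213  0.009] [ 0.742 -0.161  0.047]
scene long_sleeve 0.71 [244. 204. 270. 232.] 435 [ 0.576 -0.063  0.032] [ 0.563 -0.092 -0.001] [ 0.622 -0.031  0.047]
scene short_sleeve 0.57 [327. 237. 354. 264.] 429 [ 0.574 -0.309  0.074] [ 0.554 -0.325  0.049] [ 0.605 -0.286  0.099]
scene stand 0.59 [266. 207. 367. 290.] 3973 [ 0.565 -0.257  0.041] [ 0.535 -0.341  0.002] [ 0.626 -0.15   0.082]
scene stand 0.57 [328. 237. 353. 262.] 404 [ 0.574 -0.31   0.074] [ 0.554 -0.325  0.049] [ 0.602 -0.285  0.099]
scene drive 0.61 [150. 184. 210. 243.] 1880 [0.446 0.061 0.045] [0.399 0.023 0.009] [0.507 0.13  0.112]
scene pipette_bulb 0.63 [264. 173. 282. 201.] 337 [ 0.695 -0.02   0.038] [ 0.68  -0.037  0.001] [0.744 0.039 0.076]
scene fuse_box 0.52 [218. 189. 244. 204.] 287 [0.618 0.057 0.021
[... 586 characters left out ...]
1  0.014] [ 0.506 -0.051  0.049]
top short_sleeve 0.65 [342. 174. 367. 199.] 325 [ 0.579 -0.298  0.078] [ 0.555 -0.316  0.056] [ 0.603 -0.279  0.102]
top stand 0.81 [283. 164. 368. 211.] 2709 [ 0.578 -0.24   0.054] [ 0.534 -0.338  0.   ] [ 0.623 -0.142  0.085]
top drive 0.96 [168. 208. 221. 259.] 2257 [0.453 0.078 0.046] [0.4   0.027 0.023] [0.51  0.136 0.116]
top pipette_bulb 0.94 [224. 124. 243. 147.] 338 [ 0.696 -0.011  0.045] [ 0.678 -0.032  0.022] [0.724 0.013 0.078]
top fuse_box 0.95 [192. 160. 217. 177.] 357 [0.621 0.061 0.022] [ 0.597  0.035 -0.   ] [0.651 0.09  0.027]
top spanner 0.63 [294. 261. 356. 274.] 287 [ 0.392 -0.234  0.008] [ 0.381 -0.303  0.002] [ 0.402 -0.169  0.014]
0.85
```

```bash
cat > fit.py <<'E'
from h import *
from scipy.optimize import least_squares
def cyl_pts(W,c0,s):
    pass
E
python3 - <<'E'
from h import *
from scipy.optimize import least_squares
for n in ["scene","top"]:
    W=np.load(f"pics/W{n}.npy").reshape(-1,3); W=W[~np.isnan(W[:,0])]
    # table
    m=(abs(W[:,2])<.02)&(W[:,0]>.35)&(W[:,0]<.75)&(abs(W[:,1])<.3); print(n,"table z",np.median(W[m,2]))
    # slope plane
    m=(W[:,0]>.53)&(W[:,0]<.64)&(W[:,1]>-.35)&(W[:,1]<-.13)&(W[:,2]>.03)&(W[:,2]<.09)
    P=W[m]; best=None; rng=np.random.default_rng(0)
    for _ in range(3000):
        a=P[rng.choice(len(P),3)]; nn=np.cross(a[1]-a[0],a[2]-a[0]); l=np.linalg.norm(nn)
        if l<1e-6: continue
        nn/=l; nn*=np.sign(nn[2])
        if nn[2]<.6 or nn[2]>.95: continue
        k=(abs((P-a[0])@nn)<.0015).sum()
        if best is None or k>best[0]: best=(k,nn,a[0])
    k,nn,a=best; I=P[abs((P-a)@nn)<.002]; c=I.mean(0); nn=np.linalg.svd(I-c)[2][2]; nn*=np.sign(nn[2])
    print("plane",len(I),nn,"tilt",np.degrees(np.arccos(nn[2])),"yaw",np.degrees(np.arctan2(-nn[1],-nn[0])),"c",c,"z60 dist")
    r=cv2.minAreaRect((I[:,:2]*1000).astype(np.float32)); print("rect",r)
    # shaft
    m=(abs(W[:,0]-.45)<.06)&(abs(W[:,1]-.08)<.06)&(W[:,2]>.064)&(W[:,2]<.110)
    S=W[m]
    f=lambda q:np.clip(np.hypot(S[:,0]-q[0],S[:,1]-q[1])-.010,-.005,.005)
    q=least_squares(f,[np.median(S[:,0]),np.median(S[:,1])],loss='soft_l1',f_scale=.001).x
    print("shaft",len(S),q,np.median(S,0),"rms",np.sqrt(np.mean(f(q)**2)))
    m=(abs(W[:,0]-q[0])<.03)&(abs(W[:,1]-q[1])<.03)&(W[:,2]>.12); print("top pts",W[m].mean(0),W[m].max(0) if m.any() else None)
    # sleeve
    m=(W[:,0]>.50)&(W[:,0]<.64)&(W[:,1]>-.23)&(W[:,1]<-.13)&((W-c)@nn>.009)
    S=W[m]
    def f2(q,z=nn):
        d=S-np.array([q[0],q[1],0.08]); h=d-np.outer(d@z,z); return np.clip(np.linalg.norm(h,axis=1)-.018,-.006,.006)
    q=least_squares(f2,np.median(S[:,:2],0),loss='soft_l1',f_scale=.001).x
    p=np.array([q[0],q[1],.08]); 
    hh=(S-c)@nn
    # project axis to plane
    base=p-nn*((p-c)@nn)
    print("long",len(S),"base",base,"height",np.percentile(hh,[90,98,100]),"rms",np.sqrt(np.mean(f2(q)**2)))
E
```

```text
scene table z 5.8331569184888465e-05
plane 2044 [-0.57725237 -0.04845876  0.81512664] tilt 35.4001140142398 yaw 4.79857368622221 c [ 0.58547956 -0.25311121  0.05812905] z60 dist
rect ((585.335693359375, -242.00018310546875), (71.86910247802734, 200.43910217285156), 4.80684232711792)
shaft 127 [0.4506129  0.06544471] [0.45296186 0.07387229 0.08672637] rms 0.002864228252114542
top pts [0.45622125 0.07781985 0.12388679] [0.46135011 0.0839848  0.12685343]
long 338 base [ 0.57956213 -0.18221206  0.05815339] height [0.06018993 0.06174895 0.06250272] rms 0.003513471781151271
top table z 0.00044225311012935364
plane 1264 [-0.57225157 -0.04563076  0.81880766] tilt 35.03438688370371 yaw 4.5590610344834825 c [ 0.58925434 -0.24100859  0.06339101] z60 dist
rect ((585.8073120117188, -240.74310302734375), (70.46785736083984, 198.4346923828125), 4.71256160736084)
shaft 36 [0.44774472 0.06690458] [0.45097198 0.07430828 0.07770485] rms 0.0030684468825010287
top pts [0.45646236 0.08163151 0.12499083] [0.46345174 0.08823807 0.13060813]
long 10330 base [ 0.57838351 -0.18220248  0.05907073] height [0.72919836 0.73843988 0.74684798] rms 0.005943116185267048
```

```bash
cat >> h.py <<'E'
def rel(st,pos,Rm):
    R0=R.from_quat(st['tool_rot']).as_matrix()
    return np.round(R0.T@(np.array(pos)-st['position']),4), np.round(R.from_matrix(R0.T@Rm).as_rotvec(),4)
yaw=np.radians(4.7); t=np.radians(35)
zs=np.array([-np.sin(t)*np.cos(yaw),-np.sin(t)*np.sin(yaw),np.cos(t)])
base=np.array([.580,-.1818,.0595])
def Rt(xax,yax):
    return np.stack([xax,yax,np.cross(xax,yax)],1)
ys=np.array([-np.sin(yaw),np.cos(yaw),0])
E
python3 - <<'E'
from h import *
st=bot.state(); print(R.from_quat(st['tool_rot']).as_matrix().round(3))
for s in (1,-1):
    print(base+zs*.13, rel(st,base+zs*.13,Rt(-zs,s*ys)))
E
```

```text
[[ 0.     0.39   0.921]
 [-0.     0.921 -0.39 ]
 [-1.    -0.     0.   ]]
[ 0.5056858  -0.18790974  0.16598977] (array([ 0.0653, -0.5257,  0.5389]), array([-0.4676, -0.5988,  0.1474]))
[ 0.5056858  -0.18790974  0.16598977] (array([ 0.0653, -0.5257,  0.5389]), array([2.5504, 0.198 , 0.8042]))
```

Request:
carry_out([
  {"translation": [0.0,-0.26,0.27],"delta_rot": [-0.23,-0.3,0.07]},
  {"translation": [0.0,-0.26,0.27],"delta_rot": [-0.23,-0.3,0.07]},
  {"translation": [0.0,-0.26,0.27],"delta_rot": [-0.23,-0.3,0.07]},
  {"translation": [0.0,-0.26,0.27],"delta_rot": [-0.23,-0.3,0.07]},
  {"translation": [0.0,-0.26,0.27],"delta_rot": [-0.23,-0.3,0.07]},
  {"translation": [0.0,-0.26,0.27],"delta_rot": [-0.23,-0.3,0.07]},
  {"translation": [0.0,-0.26,0.27],"delta_rot": [-0.23,-0.3,0.07]},
  {"translation": [0.0,-0.26,0.27],"delta_rot": [-0.23,-0.3,0.07]},
  {"translation": [0.0,-0.26,0.27],"delta_rot": [-0.23,-0.3,0.07]},
  {"translation": [0.0,-0.26,0.27],"delta_rot": [-0.23,-0.3,0.07]},
], fingers=1)

```text
clock: 1.68
position: [0.3639, 0.1557, 0.2317]
tool_rot: [0.064, 0.587, -0.059, 0.805]
ft_force: [-0.7, 1.2, -0.0]
width: 0.997
```

Run:
```python
from h import *
st=bot.state(); print(st['clock'],st['position'],st['q'].round(3))
im,d=bot.get_image("wrist"); cv2.imwrite("pics/w1.png",im[:,:,::-1]); np.savez("pics/w1.npz",d=d,im=im,p=st['position'],r=st['tool_rot'])
print(rel(st,base+zs*.13,Rt(-zs,ys)))
```

```text
1.6833 [0.36390217 0.15566452 0.23169923] [ 0.395 -0.204  2.076 -0.162  0.998 -0.929]
(array([ 0.1125, -0.3164,  0.1724]), array([-0.243 , -0.2979,  0.0826]))
```

View pics/w1.png

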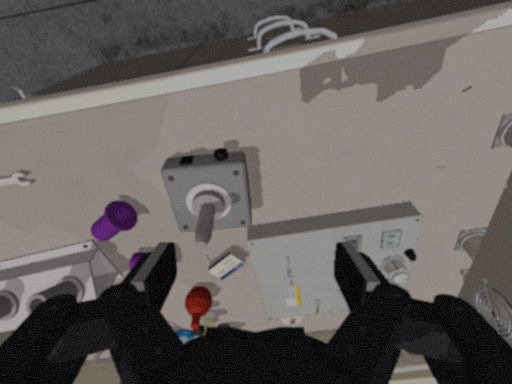

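The wrist view shows the drive at (207,195), with its shaft from (208,205) to (203,238). Next I measure the shaft from it.

```bash
cat > shaft.py <<'E'
from h import *
from scipy.optimize import least_squares
import sys
def shaft(W,lab):
    P=W.reshape(-1,3); P=P[~np.isnan(P[:,0])]
    near=(np.hypot(P[:,0]-.456,P[:,1]-.08)<.07)
    B=P[near&(abs(P[:,2]-.060)<.004)]
    if len(B):
        f=lambda q:np.maximum(np.hypot(B[:,0]-q[0],B[:,1]-q[1])-.022,0)+np.maximum(.010-np.hypot(B[:,0]-q[0],B[:,1]-q[1]),0)
        q=least_squares(f,[.456,.08],loss='soft_l1',f_scale=.002).x
        print(lab,"boss",len(B),q.round(4),"z",np.median(B[:,2]).round(4),"ext",np.percentile(B[:,:2],[2,98],axis=0).round(4).tolist())
    S=P[(np.hypot(P[:,0]-.456,P[:,1]-.08)<.03)&(P[:,2]>.066)&(P[:,2]<.110)]
    for z0 in (.066,.08,.095):
        s=S[(S[:,2]>=z0)&(S[:,2]<z0+.015)]
        if len(s)>3: print("  slab",z0,len(s),np.median(s,0).round(4))
    for g in ([.456,.08],[.46,.085],[.45,.075]):
        f=lambda q:np.hypot(S[:,0]-q[0],S[:,1]-q[1])-.010
        q=least_squares(f,g,loss='soft_l1',f_scale=.0007)
        print("  shaft",len(S),q.x.round(4),q.cost)
    T=P[(np.hypot(P[:,0]-.456,P[:,1]-.08)<.03)&(P[:,2]>.122)]
    if len(T):print("  top",len(T),T.mean(0).round(4),T[:,2].max())
    D=P[(np.hypot(P[:,0]-.456,P[:,1]-.08)<.09)&(abs(P[:,2]-.045)<.003)]
    print("  body",cv2.minAreaRect((D[:,:2]*1000).astype(np.float32)))
E
python3 - <<'E'
from shaft import *
for n in ("scene","top"): shaft(np.load(f"pics/W{n}.npy"),n)
z=np.load("pics/w1.npz"); shaft(cloud("wrist",z['d'],dict(position=z['p'],tool_rot=z['r'])),"wrist")
E
```

```text
scene boss 119 [0.4585 0.0814] z 0.06 ext [[0.4373, 0.0594], [0.477, 0.1]]
  slab 0.066 40 [0.4528 0.0738 0.0736]
  slab 0.08 44 [0.4522 0.0745 0.0871]
  slab 0.095 41 [0.4531 0.0739 0.1017]
  shaft 121 [0.4586 0.0815] 3.233691656421935e-05
  shaft 121 [0.4586 0.0815] 3.233691656422335e-05
  shaft 121 [0.4498 0.0666] 0.00018367017956954568
  top 14 [0.4567 0.0789 0.1252] 0.12685342947942113
  body ((457.6033020019531, 80.2882080078125), (109.91126251220703, 108.63612365722656), 84.63447570800781)
top boss 173 [0.4565 0.0821] z 0.0604 ext [[0.4361, 0.0621], [0.4761, 0.1023]]
  slab 0.066 11 [0.4493 0.0762 0.0761]
  slab 0.08 6 [0.4544 0.0732 0.0891]
  slab 0.095 10 [0.4511 0.0743 0.1036]
  shaft 26 [0.4566 0.0824] 6.368987489143057e-06
  shaft 26 [0.4566 0.0824] 6.368987489140216e-06
  shaft 26 [0.4473 0.0682] 4.868459137357678e-05
  top 29 [0.4566 0.0815 0.1255] 0.13060812702279678
  body ((455.8584289550781, 81.83052825927734), (109.8476791381836, 110.89491271972656), 84.49524688720703)
wrist boss 495 [0.4584 0.0824] z 0.0605 ext [[0.4368, 0.0627], [0.4758, 0.1029]]
  slab 0.066 112 [0.4501 0.0861 0.0733]
  slab 0.08 124 [0.4499 0.0862 0.0878]
  slab 0.095 137 [0.4499 0.0862 0.1029]
  shaft 369 [0.4584 0.0825] 2.885825909861777e-05
  shaft 369 [0.4584 0.0825] 2.8858259098617724e-05
  shaft 369 [0.4584 0.0825] 2.8858259098619682e-05
  top 90 [0.456  0.0833 0.1251] 0.1277224494555981
  body ((457.3807678222656, 83.25508880615234), (107.80860900878906, 108.69905853271484), 84.75627899169922)
```

Request:
carry_out([
  {"translation": [0.1125,-0.3164,0.1724],"delta_rot": [-0.243,-0.298,0.083]},
  {"translation": [0.1125,-0.3164,0.1724],"delta_rot": [-0.243,-0.298,0.083]},
  {"translation": [0.1125,-0.3164,0.1724],"delta_rot": [-0.243,-0.298,0.083]},
  {"translation": [0.1125,-0.3164,0.1724],"delta_rot": [-0.243,-0.298,0.083]},
  {"translation": [0.1125,-0.3164,0.1724],"delta_rot": [-0.243,-0.298,0.083]},
  {"translation": [0.1125,-0.3164,0.1724],"delta_rot": [-0.243,-0.298,0.083]},
  {"translation": [0.1125,-0.3164,0.1724],"delta_rot": [-0.243,-0.298,0.083]},
  {"translation": [0.1125,-0.3164,0.1724],"delta_rot": [-0.243,-0.298,0.083]},
  {"translation": [0.1125,-0.3164,0.1724],"delta_rot": [-0.243,-0.298,0.083]},
  {"translation": [0.1125,-0.3164,0.1724],"delta_rot": [-0.243,-0.298,0.083]},
])

```text
clock: 2.57
position: [0.4949, -0.1392, 0.1759]
tool_rot: [-0.016, 0.467, 0.034, 0.883]
ft_force: [0.6, 0.7, 0.4]
width: 0.995
```

Run:
```python
from h import *
st=bot.state(); print(st['clock'],st['position'],st['q'].round(3))
im,d=bot.get_image("wrist"); cv2.imwrite("pics/w2.png",im[:,:,::-1]); np.savez("pics/w2.npz",d=d,im=im,p=st['position'],r=st['tool_rot'])
print(rel(st,base+zs*.13,Rt(-zs,ys)))
```

```text
2.5667 [ 0.49485735 -0.13916292  0.1759009 ] [-0.492  0.057  2.057  0.581  0.587 -2.555]
(array([ 0.0121, -0.0495,  0.0004]), array([-0.007 , -0.0135,  0.0014]))
```

View pics/w2.png

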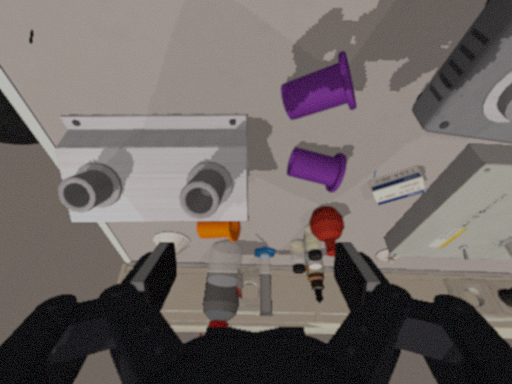

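The shaft centre comes out at about (0.458, 0.082). Joint 6 is at its end of range, so I'll turn the tool half a turn about x, which gives the same grasp.

Request:
carry_out([
  {"translation": [-0.02,0,0],"delta_rot": [0.12,0,0]},
  {"translation": [-0.02,0,0],"delta_rot": [0.24,0,0]},
  {"translation": [-0.02,-0.01,0],"delta_rot": [0.36,0,0]},
  {"translation": [-0.02,-0.02,0],"delta_rot": [0.48,0,0]},
  {"translation": [-0.02,-0.03,0],"delta_rot": [0.6,0,0]},
  {"translation": [-0.02,-0.04,0],"delta_rot": [0.72,0,0]},
  {"translation": [-0.02,-0.05,0],"delta_rot": [0.84,0,0]},
  {"translation": [-0.02,-0.05,0],"delta_rot": [0.96,0,0]},
  {"translation": [-0.02,-0.05,0],"delta_rot": [1.08,0,0]},
  {"translation": [-0.02,-0.05,0],"delta_rot": [1.2,0,0]},
])

```text
clock: 3.45
position: [0.488, -0.1874, 0.1937]
tool_rot: [0.484, 0.405, -0.235, 0.739]
ft_force: [-0.6, 0.8, -0.8]
width: 1.001
```

Run:
```python
from h import *
st=bot.state(); print(st['clock'],st['position'],st['q'].round(3))
print(rel(st,base+zs*.13,Rt(-zs,-ys)))
z=np.load("pics/w2.npz"); W=cloud("wrist",z['d'],dict(position=z['p'],tool_rot=z['r']))
np.save("pics/Ww2.npy",W)
from scipy.optimize import least_squares
P=W.reshape(-1,3); P=P[~np.isnan(P[:,0])]
S=P[(P[:,0]>.48)&(P[:,0]<.65)&(P[:,1]>-.24)&(P[:,1]<-.13)&(P[:,2]<.14)]
d=S-base; h=d@zs; print(np.percentile(h,[1,50,99]))
T=S[(h>.014)&(h<.056)&(np.linalg.norm(d-np.outer(h,zs),axis=1)<.035)]
d=T-base;h=d@zs
a=np.cross(zs,ys)  # in-plane
u=np.stack([d@ys,d@a],1)
for g in ([0,0],[.01,.01],[-.01,-.01]):
    f=lambda q:np.hypot(u[:,0]-q[0],u[:,1]-q[1])-.018
    r=least_squares(f,g,loss='soft_l1',f_scale=.0007); print(len(T),r.x,r.cost, (base+ys*r.x[0]+a*r.x[1]).round(4))
top=S[((S-base)@zs>.0575)&(np.linalg.norm((S-base)-np.outer((S-base)@zs,zs),axis=1)<.04)]
print("top",len(top),((top-base)@zs).mean(),"ctr",((top-base)@ys).mean(),((top-base)@a).mean(), a)
```

```text
3.45 [ 0.48804398 -0.18740193  0.19373443] [-0.606  0.063  2.002  0.6    0.682 -1.45 ]
(array([ 0.0328, -0.0017,  0.0014]), array([1.9365, 0.0103, 0.0118]))
[-0.06225691 -0.00054753  0.06035852]
808 [0.00031694 0.00748396] 0.0013599983413678201 [ 0.5739 -0.182   0.0552]
808 [0.00595221 0.0035184 ] 0.0013390406632580185 [ 0.5766 -0.1761  0.0575]
808 [0.0003183  0.00748372] 0.0013599983425456653 [ 0.5739 -0.182   0.0552]
top 682 0.05977743921793052 ctr 0.0005985249658771764 0.002619664280345036 [-0.81639755 -0.0671201  -0.57357644]
```

Request:
carry_out([
  {"translation": [0,0,0],"delta_rot": [0.12,0,0]},
  {"translation": [0,0,0],"delta_rot": [0.24,0,0]},
  {"translation": [0,0,0],"delta_rot": [0.36,0,0]},
  {"translation": [0,0,0],"delta_rot": [0.48,0,0]},
  {"translation": [0,0,0],"delta_rot": [0.6,0,0]},
  {"translation": [0,0,0],"delta_rot": [0.72,0,0]},
  {"translation": [0,0,0],"delta_rot": [0.84,0,0]},
  {"translation": [0,0,0],"delta_rot": [0.96,0,0]},
  {"translation": [0,0,0],"delta_rot": [1.08,0,0]},
  {"translation": [0,0,0],"delta_rot": [1.2,0,0]},
])

```text
clock: 4.28
position: [0.4881, -0.1872, 0.1938]
tool_rot: [0.817, 0.201, -0.423, 0.336]
ft_force: [0.0, -0.1, 0.1]
width: 1.001
```

Request:
carry_out([
  {"translation": [0,0,0],"delta_rot": [0.12,0,0]},
  {"translation": [0,0,0],"delta_rot": [0.24,0,0]},
  {"translation": [0,0,0],"delta_rot": [0.36,0,0]},
  {"translation": [0,0,0],"delta_rot": [0.48,0,0]},
  {"translation": [0,0,0],"delta_rot": [0.6,0,0]},
  {"translation": [0,0,0],"delta_rot": [0.72,0,0]},
  {"translation": [0,0,0],"delta_rot": [0.72,0,0]},
  {"translation": [0,0,0],"delta_rot": [0.72,0,0]},
])

```text
clock: 4.95
position: [0.4879, -0.1876, 0.1938]
tool_rot: [0.883, 0.042, -0.467, 0.031]
ft_force: [0.4, -0.7, -0.8]
width: 1.002
```

```bash
cat > look.py <<'E'
from h import *
import sys
n=sys.argv[1]; c=sys.argv[2] if len(sys.argv)>2 else "wrist"
st=bot.state(); print(st['clock'],st['position'].round(4),st['q'].round(3),st['ft_force'].round(1),st['width'].round(3))
im,d=bot.get_image(c); cv2.imwrite(f"pics/{n}.png",im[:,:,::-1]); np.savez(f"pics/{n}.npz",d=d,im=im,p=st['position'],r=st['tool_rot'])
E
python3 look.py w3
python3 - <<'E'
from h import *
st=bot.state()
a=np.cross(zs,ys); b=base+a*.002+ys*.0005
for s in (.13,.06,.017): print(s,rel(st,b+zs*s,Rt(-zs,-ys)))
E
```

```text
0.13 (array([0.033 , 0.0011, 0.0031]), array([ 0.0264,  0.013 , -0.0018]))
0.06 (array([0.103 , 0.001 , 0.0022]), array([ 0.0264,  0.013 , -0.0018]))
0.017 (array([0.146 , 0.0009, 0.0016]), array([ 0.0264,  0.013 , -0.0018]))Traceback (most recent call last):
  File "look.py", line 4, in <module>
    st=bot.state(); print(st['clock'],st['position'].round(4),st['q'].round(3),st['ft_force'].round(1),st['width'].round(3))
                                                                                                       ^^^^^^^^^^^^^^^^^
AttributeError: 'float' object has no attribute 'round'
```

Request:
carry_out([
  {"translation": [0.033,0.001,0.003],"delta_rot": [0.026,0.013,-0.002]},
  {"translation": [0.055,0.001,0.0025],"delta_rot": [0.026,0.013,-0.002]},
  {"translation": [0.075,0.001,0.0025],"delta_rot": [0.026,0.013,-0.002]},
  {"translation": [0.083,0.001,0.0025],"delta_rot": [0.026,0.013,-0.002]},
  {"translation": [0.083,0.001,0.0025],"delta_rot": [0.026,0.013,-0.002]},
])

```text
clock: 5.37
position: [0.5323, -0.1853, 0.1223]
tool_rot: [0.886, 0.037, -0.462, 0.018]
ft_force: [0.0, -0.4, -0.3]
width: 0.998
```

```bash
sed -i "s/st\['width'\].round(3)/round(float(st['width']),3)/" look.py
python3 look.py w3
python3 - <<'E'
from h import *
st=bot.state()
a=np.cross(zs,ys); b=base+a*.002+ys*.0005
for s in (.06,.017): print(s,rel(st,b+zs*s,Rt(-zs,-ys)))
E
```

```text
5.3667 [ 0.5323 -0.1853  0.1223] [-0.548  0.263  1.971  0.751  0.519  0.352] [ 0.  -0.4 -0.3] 0.998
0.06 (array([ 0.02  , -0.0004, -0.0006]), array([-0.0019,  0.0008,  0.0004]))
0.017 (array([ 0.063 , -0.0004, -0.0006]), array([-0.0019,  0.0008,  0.0004]))
```

View pics/w3.png

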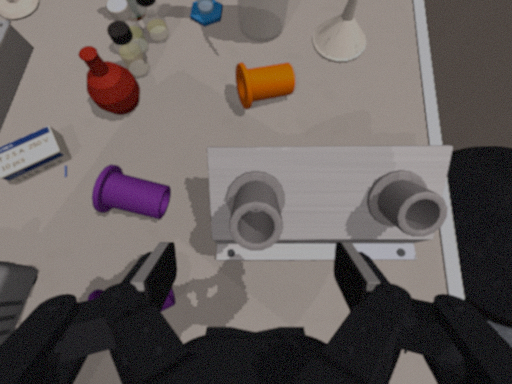

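The picture shows the long sleeve centred between the fingers, with its bore at (257,226) and the finger midline at about 255. I'll descend along its axis.

Request:
carry_out([
  {"translation": [0.015,0,-0.0005],"delta_rot": [0,0,0]},
  {"translation": [0.03,0,-0.0005],"delta_rot": [0,0,0]},
  {"translation": [0.045,0,-0.0005],"delta_rot": [0,0,0]},
  {"translation": [0.055,0,-0.0005],"delta_rot": [0,0,0]},
  {"translation": [0.062,0,-0.0005],"delta_rot": [0,0,0]},
  {"translation": [0.062,0,-0.0005],"delta_rot": [0,0,0]},
  {"translation": [0.062,0,-0.0005],"delta_rot": [0,0,0]},
])

```text
clock: 6.0
position: [0.568, -0.1834, 0.0739]
tool_rot: [0.886, 0.035, -0.461, 0.017]
ft_force: [0.8, 0.5, -0.3]
width: 1.001
```

```bash
python3 look.py w4
python3 - <<'E'
from h import *
st=bot.state()
a=np.cross(zs,ys); b=base+a*.002+ys*.0005
for s in (.017,): print(s,rel(st,b+zs*s,Rt(-zs,-ys)))
E
```

```text
6.0 [ 0.568  -0.1834  0.0739] [-0.505  0.412  1.911  0.863  0.43   0.26 ] [ 0.8  0.5 -0.3] 1.001
0.017 (array([ 0.0019, -0.0012,  0.0004]), array([-0.0041, -0.0008, -0.0012]))
```

View pics/w4.png

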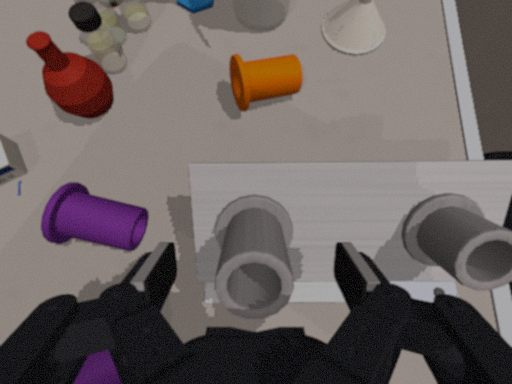

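Request:
carry_out([
  {"translation": [0,0,0],"delta_rot": [0,0,0]},
  {"translation": [0,0,0],"delta_rot": [0,0,0]},
  {"translation": [0,0,0],"delta_rot": [0,0,0]},
  {"translation": [0,0,0],"delta_rot": [0,0,0]},
  {"translation": [0,0,0],"delta_rot": [0,0,0]},
  {"translation": [0,0,0],"delta_rot": [0,0,0]},
  {"translation": [0,0,0],"delta_rot": [0,0,0]},
  {"translation": [0,0,0],"delta_rot": [0,0,0]},
], fingers=0)

```text
clock: 6.72
position: [0.5679, -0.1834, 0.0738]
tool_rot: [0.886, 0.035, -0.461, 0.017]
ft_force: [-6.2, -0.0, 6.1]
width: 0.401
```

```bash
python3 look.py w5
```

```text
6.7167 [ 0.5679 -0.1834  0.0738] [-0.505  0.412  1.911  0.864  0.43   0.26 ] [-6.2 -0.   6.1] 0.401
```

View pics/w5.png

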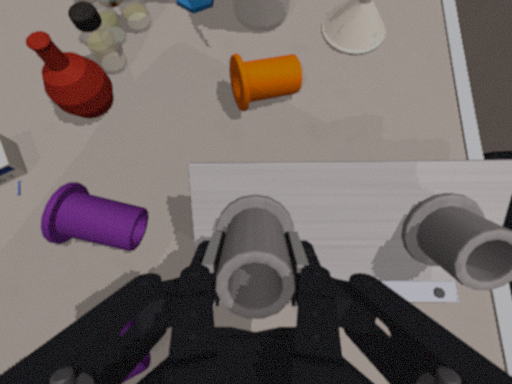

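The sleeve is gripped, with the fingers on the tube and an opening of 0.401. I'll pull it off along its axis.

Request:
carry_out([
  {"translation": [-0.005,0,0],"delta_rot": [0,0,0]},
  {"translation": [-0.01,0,0],"delta_rot": [0,0,0]},
  {"translation": [-0.015,0,0],"delta_rot": [0,0,0]},
  {"translation": [-0.02,0,0],"delta_rot": [0,0,0]},
  {"translation": [-0.028,0,0],"delta_rot": [0,0,0]},
  {"translation": [-0.045,0,0],"delta_rot": [0,0,0]},
  {"translation": [-0.07,0,0],"delta_rot": [0,0,0]},
  {"translation": [-0.1,0,0],"delta_rot": [0,0,0]},
  {"translation": [-0.13,0,0],"delta_rot": [0,0,0]},
  {"translation": [-0.14,0,0],"delta_rot": [0,0,0]},
])

```text
clock: 7.6
position: [0.4869, -0.1903, 0.1915]
tool_rot: [0.887, 0.034, -0.46, 0.018]
ft_force: [1.1, -0.3, -0.4]
width: 0.395
```

```bash
python3 look.py s6 scene; python3 look.py w6;  python3 - <<'E'
from h import *
st=bot.state()
for az in (0,20,45,-20,-45,90):
    for sg in (-1,):
        y=sg*np.array([-np.sin(np.radians(az)),np.cos(np.radians(az)),0])
        print(az,rel(st,[.458,.082,.20],Rt(np.array([0,0,-1.]),y)))
E
```

```text
7.6 [ 0.4869 -0.1903  0.1915] [-0.617  0.064  2.013  0.634  0.67   0.449] [ 1.1 -0.3 -0.4] 0.395
7.65 [ 0.4872 -0.1906  0.1917] [-0.617  0.065  2.013  0.635  0.669  0.448] [ 0.9 -0.8  2. ] 0.4
0 (array([-0.0135, -0.2738,  0.0013]), array([ 0.0745, -0.6135,  0.023 ]))
20 (array([-0.0135, -0.2738,  0.0013]), array([-0.2635, -0.6098, -0.0841]))
45 (array([-0.0135, -0.2738,  0.0013]), array([-0.6857, -0.5873, -0.2179]))
-20 (array([-0.0135, -0.2738,  0.0013]), array([ 0.4125, -0.6044,  0.1301]))
-45 (array([-0.0135, -0.2738,  0.0013]), array([ 0.8344, -0.575 ,  0.2639]))
90 (array([-0.0135, -0.2738,  0.0013]), array([-1.443 , -0.4934, -0.4577]))
```

View pics/s6.png

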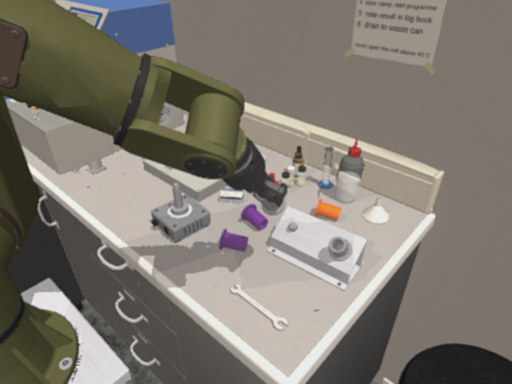

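View pics/w6.png

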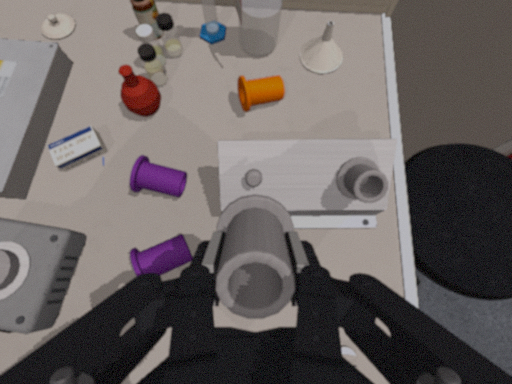

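The long sleeve is in the gripper. The bare stub shows at (254,178) and the short sleeve is still on its own stub. I'll carry it upright to above the shaft.

Request:
carry_out([
  {"translation": [-0.026,-0.03,-0.007],"delta_rot": [0.007,-0.06,0.002]},
  {"translation": [-0.026,-0.06,-0.007],"delta_rot": [0.014,-0.12,0.004]},
  {"translation": [-0.026,-0.09,-0.007],"delta_rot": [0.022,-0.18,0.007]},
  {"translation": [-0.026,-0.12,-0.007],"delta_rot": [0.03,-0.25,0.01]},
  {"translation": [-0.026,-0.15,-0.007],"delta_rot": [0.04,-0.32,0.012]},
  {"translation": [-0.026,-0.18,-0.007],"delta_rot": [0.05,-0.4,0.015]},
  {"translation": [-0.026,-0.21,-0.007],"delta_rot": [0.06,-0.48,0.018]},
  {"translation": [-0.026,-0.24,-0.007],"delta_rot": [0.07,-0.56,0.021]},
  {"translation": [-0.026,-0.26,-0.007],"delta_rot": [0.0745,-0.6135,0.023]},
  {"translation": [-0.026,-0.274,-0.007],"delta_rot": [0.0745,-0.6135,0.023]},
])

```text
clock: 8.53
position: [0.4579, 0.0853, 0.212]
tool_rot: [-0.704, -0.002, 0.71, -0.0]
ft_force: [0.0, -0.7, -0.7]
width: 0.395
```

```bash
python3 look.py s7 scene; python3 look.py t7 top; python3 look.py w7;  python3 - <<'E'
from h import *
st=bot.state()
print(rel(st,[.458,.082,.215],Rt(np.array([0,0,-1.]),np.array([0,-1.,0]))))
z=np.load("pics/w7.npz"); W=cloud("wrist",z['d'],dict(position=z['p'],tool_rot=z['r']))
L=(W-st['position'])@R.from_quat(st['tool_rot']).as_matrix()
P=L.reshape(-1,3);P=P[~np.isnan(P[:,0])]
s=P[(abs(P[:,1])<.03)&(abs(P[:,2])<.04)&(P[:,0]>-.06)&(P[:,0]<.025)]
for lo in np.arange(-.06,.025,.005):
    k=s[(s[:,0]>=lo)&(s[:,0]<lo+.005)]
    if len(k): print(lo.round(3),len(k),k[:,1].min().round(4),k[:,1].max().round(4),k[:,2].min().round(4),k[:,2].max().round(4))
E
```

```text
8.5333 [0.4579 0.0853 0.212 ] [0.104 0.134 1.769 0.003 1.247 1.67 ] [ 0.  -0.7 -0.7] 0.395
8.5833 [0.4576 0.0864 0.2119] [0.106 0.133 1.771 0.004 1.244 1.671] [-0.4  1.4 -1.4] 0.395
8.6333 [0.4575 0.0848 0.212 ] [0.103 0.131 1.773 0.004 1.243 1.668] [ 0.3  0.4 -1.6] 0.402
(array([-0.0027,  0.0016, -0.0005]), array([0.0038, 0.0049, 0.0025]))
-0.06 484 -0.0299 0.0298 -0.0133 -0.0024
-0.055 512 -0.03 0.03 -0.0129 -0.0009
-0.05 477 -0.03 0.0299 -0.0141 -0.0022
-0.045 2424 -0.0299 0.0284 -0.0194 0.0158
-0.04 1509 -0.0271 0.0238 -0.0194 0.0163
-0.035 942 -0.03 0.0277 -0.0191 0.0115
-0.03 879 -0.03 0.0282 -0.0192 0.0117
-0.025 775 -0.03 0.028 -0.0193 0.0118
-0.02 672 -0.0298 0.0281 -0.0194 0.0116
-0.015 587 -0.0298 0.0279 -0.0193 0.0115
-0.01 464 -0.0299 0.0268 -0.0194 0.0118
-0.005 224 -0.0195 0.0144 -0.0192 0.0116
-0.0 174 -0.0194 0.0144 -0.0191 -0.0066
0.005 156 -0.0195 0.0143 -0.0191 -0.0066
0.01 1233 -0.0271 0.0219 -0.026 -0.0012
0.015 71 -0.0271 0.0205 -0.0258 -0.0049
```

View pics/s7.png

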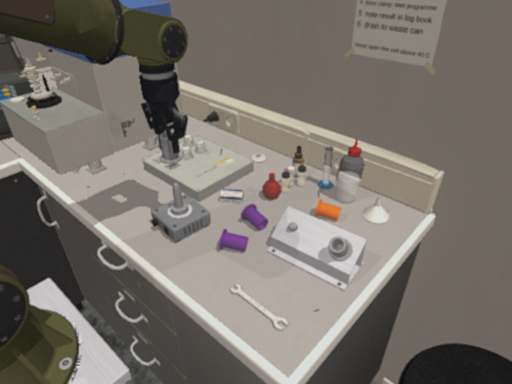

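View pics/w7.png

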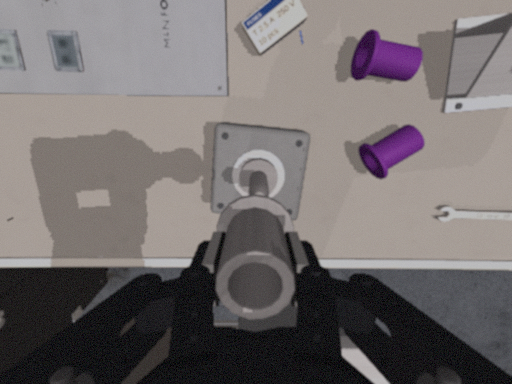

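```bash
cat > rela.py <<'E'
from h import *
from scipy.optimize import least_squares
import sys
def circ(S,r,g,fs=.0007):
    f=lambda q:np.hypot(S[:,0]-q[0],S[:,1]-q[1])-r
    o=least_squares(f,g,loss='soft_l1',f_scale=fs); return o.x, np.median(abs(f(o.x)))
def run(cam,fn,verbose=True):
    z=np.load(f"pics/{fn}.npz"); st=dict(position=z['p'],tool_rot=z['r']); W=cloud(cam,z['d'],st)
    P=W.reshape(-1,3);P=P[~np.isnan(P[:,0])]
    p=z['p']; 
    zl=p[2]-.0185
    near=np.hypot(P[:,0]-p[0],P[:,1]-p[1])
    out={}
    T=P[(near<.026)&(P[:,2]>zl+.008)&(P[:,2]<zl+.055)]
    F=P[(near<.034)&(P[:,2]>zl-.001)&(P[:,2]<zl+.0055)]
    zt=min(.110,zl-.004)
    S=P[(np.hypot(P[:,0]-.458,P[:,1]-.082)<.02)&(P[:,2]>.064)&(P[:,2]<zt)]
    B=P[(np.hypot(P[:,0]-.458,P[:,1]-.082)<.04)&(abs(P[:,2]-.060)<.003)]
    for nm,A,r,g in (("tube",T,.018,p[:2]),("flange",F,.025,p[:2]),("shaft",S,.010,[.458,.082])):
        if len(A)>20: x,e=circ(A,r,g); print(cam,nm,len(A),x.round(4),"med",e.round(4),"z",A[:,2].min().round(4))
    if len(B)>20: print(cam,"boss",len(B),cv2.minEnclosingCircle((B[:,:2]*1000).astype(np.float32)))
if __name__=="__main__":
    print
    for a in sys.argv[1:]:
        c,f=a.split(":"); run(c,f)
E
python3 rela.py scene:s7 top:t7 wrist:w7
```

```text
scene tube 263 [0.4593 0.0841] med 0.0011 z 0.2017
scene flange 58 [0.4589 0.0861] med 0.0012 z 0.1942
scene shaft 127 [0.4586 0.0814] med 0.0006 z 0.0647
scene boss 110 ((457.97161865234375, 79.27676391601562), 22.362476348876953)
top boss 39 ((448.09967041015625, 68.96499633789062), 14.872574806213379)
wrist tube 4735 [0.4601 0.0852] med 0.0024 z 0.2015
wrist flange 528 [0.4562 0.0866] med 0.0013 z 0.1937
wrist shaft 193 [0.4576 0.0831] med 0.0001 z 0.0641
wrist boss 698 ((458.2987060546875, 83.1101303100586), 21.787155151367188)
```

Request:
carry_out([
  {"translation": [0.01,0.003,-0.0005],"delta_rot": [0.003,0.004,0.002]},
  {"translation": [0.03,0.003,-0.0005],"delta_rot": [0.003,0.004,0.002]},
  {"translation": [0.05,0.003,-0.0005],"delta_rot": [0.003,0.004,0.002]},
  {"translation": [0.058,0.003,-0.0005],"delta_rot": [0.003,0.004,0.002]},
  {"translation": [0.06,0.003,-0.0005],"delta_rot": [0.003,0.004,0.002]},
  {"translation": [0.06,0.003,-0.0005],"delta_rot": [0.003,0.004,0.002]},
])

```text
clock: 9.18
position: [0.4579, 0.0794, 0.1536]
tool_rot: [0.707, -0.001, -0.707, -0.001]
ft_force: [1.0, 0.7, -0.7]
width: 0.399
```

```bash
python3 look.py s8 scene; python3 look.py w8; python3 rela.py scene:s8 wrist:w8
python3 - <<'E'
from h import *
st=bot.state()
print(rel(st,[.458,.0815,.150],Rt(np.array([0,0,-1.]),np.array([0,-1.,0]))))
im=cv2.imread("pics/w8.png")[120:384,120:390]; a=cv2.resize(im,None,fx=2,fy=2)
cv2.imwrite("pics/w8z.png",a)
im=cv2.imread("pics/s8.png")[110:260,110:260]; cv2.imwrite("pics/s8z.png",cv2.resize(im,None,fx=4,fy=4,interpolation=cv2.INTER_CUBIC))
E
```

```text
9.1833 [0.4579 0.0794 0.1536] [0.093 0.196 1.844 0.    1.101 1.666] [ 1.   0.7 -0.7] 0.399
9.2333 [0.4582 0.0795 0.1544] [0.093 0.195 1.844 0.    1.101 1.666] [ 0.2 -0.1 -1.4] 0.396
scene tube 232 [0.4593 0.0782] med 0.0013 z 0.1434
scene flange 71 [0.46   0.0807] med 0.0017 z 0.1348
scene shaft 125 [0.4584 0.0813] med 0.0007 z 0.0644
scene boss 110 ((457.39739990234375, 80.08589172363281), 21.92807388305664)
wrist tube 4747 [0.4608 0.0797] med 0.0027 z 0.1439
wrist flange 472 [0.457  0.0812] med 0.0014 z 0.1366
wrist shaft 129 [0.4577 0.083 ] med 0.0001 z 0.064
wrist boss 794 ((458.4087829589844, 83.25778198242188), 21.793987274169922)
(array([ 0.0047, -0.0019,  0.0003]), array([-0.0021, -0.0023,  0.0003]))
```

View pics/w8z.png

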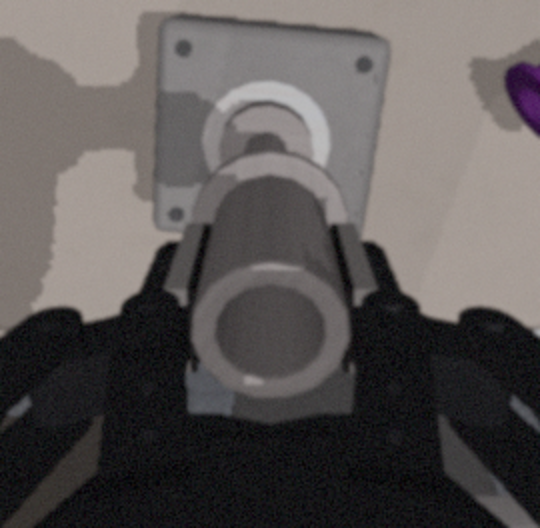

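View pics/s8z.png

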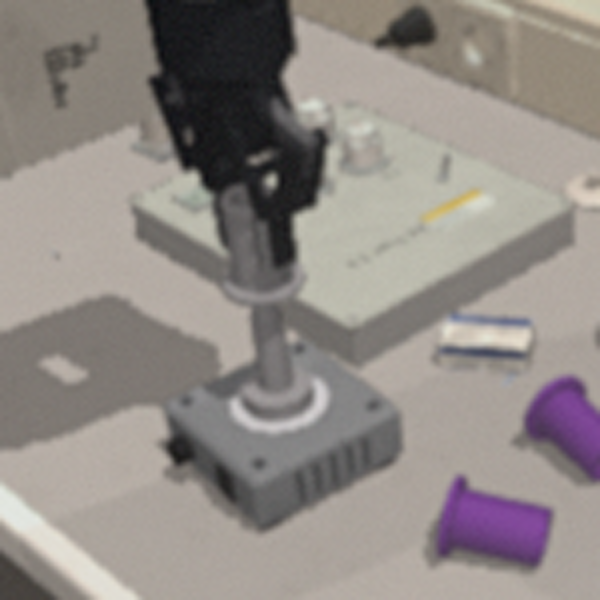

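Request:
carry_out([
  {"translation": [0.003,-0.002,0.0003],"delta_rot": [-0.002,-0.002,0]},
  {"translation": [0.006,-0.002,0.0003],"delta_rot": [-0.002,-0.002,0]},
  {"translation": [0.01,-0.002,0.0003],"delta_rot": [-0.002,-0.002,0]},
  {"translation": [0.014,-0.002,0.0003],"delta_rot": [-0.002,-0.002,0]},
  {"translation": [0.018,-0.002,0.0003],"delta_rot": [-0.002,-0.002,0]},
  {"translation": [0.022,-0.002,0.0003],"delta_rot": [-0.002,-0.002,0]},
  {"translation": [0.026,-0.002,0.0003],"delta_rot": [-0.002,-0.002,0]},
  {"translation": [0.026,-0.002,0.0003],"delta_rot": [-0.002,-0.002,0]},
])

```text
clock: 9.95
position: [0.4572, 0.0817, 0.1269]
tool_rot: [-0.706, 0.0, 0.708, -0.0]
ft_force: [-0.1, -0.3, -1.8]
width: 0.396
```

```bash
python3 look.py w9; python3 look.py s9 scene; python3 rela.py wrist:w9 scene:s9
python3 - <<'E'
from h import *
st=bot.state()
print(st['ft_force'],st['torque'],rel(st,[.458,.0815,.128],Rt(np.array([0,0,-1.]),np.array([0,-1.,0]))))
im=cv2.imread("pics/w9.png")[120:384,120:390]; a=cv2.resize(im,None,fx=2,fy=2)
b=cv2.imread("pics/s9.png")[150:250,140:220]; b=cv2.resize(b,(422,528),interpolation=cv2.INTER_CUBIC)
cv2.imwrite("pics/w9z.png",cv2.resize(np.hstack([a,b]),None,fx=.8,fy=.8))
E
```

```text
9.95 [0.4572 0.0817 0.1269] [0.098 0.234 1.868 0.    1.041 1.669] [-0.1 -0.3 -1.8] 0.396
10.0 [0.4574 0.0817 0.1274] [0.098 0.234 1.867 0.    1.042 1.669] [ 0.9 -0.6 -0.3] 0.396
wrist tube 4749 [0.4597 0.082 ] med 0.0024 z 0.1164
wrist flange 493 [0.4559 0.0831] med 0.0015 z 0.1095
wrist boss 727 ((462.4305419921875, 83.18939971923828), 21.06500816345215)
scene tube 222 [0.4586 0.0804] med 0.0012 z 0.1173
scene flange 63 [0.4587 0.083 ] med 0.0015 z 0.1086
scene shaft 95 [0.4584 0.0815] med 0.0006 z 0.0644
scene boss 109 ((456.39208984375, 79.70886993408203), 22.39775276184082)
[ 0.7381566  -0.27567759 -0.93409949] [ 0.01811862  0.00566098 -0.03553055] (array([-0.0003,  0.0002, -0.0005]), array([0.0001, 0.0012, 0.0001]))
```

View pics/w9z.png

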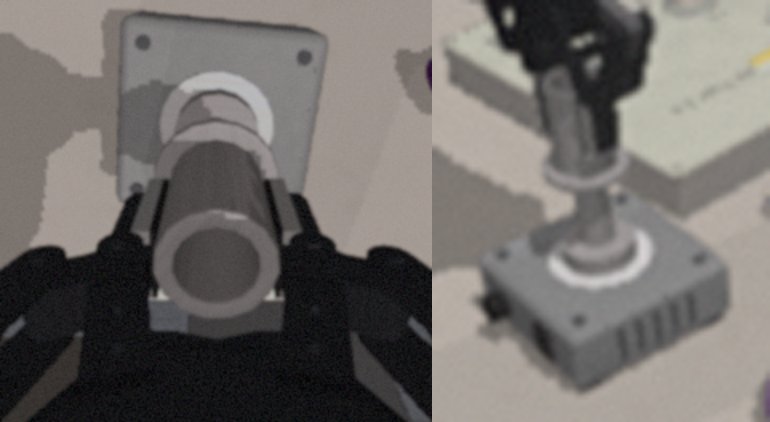

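The shaft is inside the sleeve with no side force. I'll continue down.

Request:
carry_out([
  {"translation": [0.005,0,-0.0005],"delta_rot": [0,0,0]},
  {"translation": [0.01,0,-0.0005],"delta_rot": [0,0,0]},
  {"translation": [0.015,0,-0.0005],"delta_rot": [0,0,0]},
  {"translation": [0.02,0,-0.0005],"delta_rot": [0,0,0]},
  {"translation": [0.025,0,-0.0005],"delta_rot": [0,0,0]},
  {"translation": [0.03,0,-0.0005],"delta_rot": [0,0,0]},
  {"translation": [0.035,0,-0.0005],"delta_rot": [0,0,0]},
  {"translation": [0.038,0,-0.0005],"delta_rot": [0,0,0]},
  {"translation": [0.04,0,-0.0005],"delta_rot": [0,0,0]},
  {"translation": [0.04,0,-0.0005],"delta_rot": [0,0,0]},
])

```text
clock: 10.88
position: [0.4579, 0.0817, 0.0874]
tool_rot: [-0.707, -0.0, 0.708, -0.0]
ft_force: [0.1, 0.0, -1.6]
width: 0.4
```

```bash
python3 look.py w10; python3 look.py s10 scene; python3 rela.py wrist:w10 scene:s10
python3 - <<'E'
from h import *
st=bot.state()
print(st['ft_force'],st['torque'])
im=cv2.imread("pics/w10.png")[120:384,120:390]; a=cv2.resize(im,None,fx=2,fy=2)
b=cv2.imread("pics/s10.png")[150:250,140:220]; b=cv2.resize(b,(422,528),interpolation=cv2.INTER_CUBIC)
cv2.imwrite("pics/w10z.png",cv2.resize(np.hstack([a,b]),None,fx=.8,fy=.8))
E
```

```text
10.8833 [0.4579 0.0817 0.0874] [0.098 0.298 1.896 0.    0.949 1.668] [ 0.1  0.  -1.6] 0.4
10.9333 [0.458  0.0818 0.0877] [0.098 0.298 1.896 0.    0.949 1.668] [ 0.8 -0.5 -1.1] 0.398
wrist tube 4293 [0.4587 0.0829] med 0.0007 z 0.077
wrist flange 497 [0.4566 0.0834] med 0.0014 z 0.0696
wrist boss 21 ((478.0342712402344, 81.50513458251953), 8.728428840637207)
scene tube 201 [0.4593 0.0802] med 0.0013 z 0.0773
scene flange 59 [0.4597 0.0827] med 0.0015 z 0.0691
scene boss 61 ((455.7956237792969, 76.36756134033203), 21.19377326965332)
[-0.09806282 -0.56621755 -1.36800178] [ 0.00026042 -0.02338918 -0.00979699]
```

View pics/w10z.png

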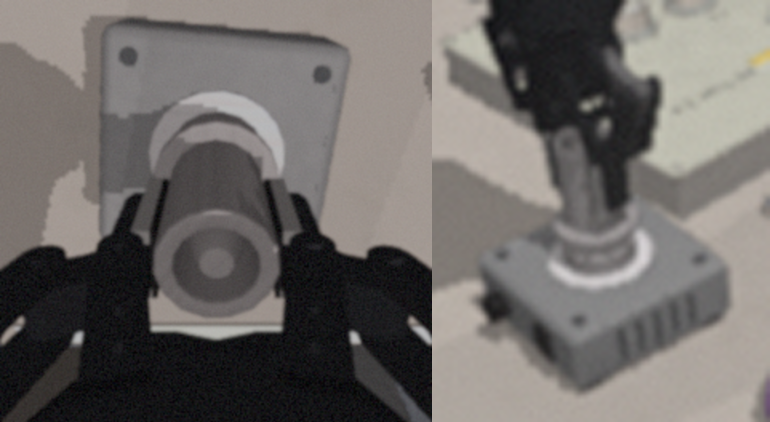

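The shaft tip shows centred in the bore, and the flange is about 9 mm above the shoulder. I'll finish the last part slowly.

Request:
carry_out([
  {"translation": [0.002,0,0],"delta_rot": [0,0,0]},
  {"translation": [0.004,0,0],"delta_rot": [0,0,0]},
  {"translation": [0.005,0,0],"delta_rot": [0,0,0]},
  {"translation": [0.006,0,0],"delta_rot": [0,0,0]},
  {"translation": [0.007,0,0],"delta_rot": [0,0,0]},
  {"translation": [0.007,0,0],"delta_rot": [0,0,0]},
])

```text
clock: 11.48
position: [0.4579, 0.0818, 0.0806]
tool_rot: [-0.707, -0.0, 0.708, 0.0]
ft_force: [-0.5, -0.6, -1.0]
width: 0.4
```

Request:
carry_out([
  {"translation": [0.0005,0,0],"delta_rot": [0,0,0]},
  {"translation": [0.001,0,0],"delta_rot": [0,0,0]},
  {"translation": [0.001,0,0],"delta_rot": [0,0,0]},
])

```text
clock: 11.73
position: [0.458, 0.0818, 0.0798]
tool_rot: [-0.707, -0.0, 0.707, 0.0]
ft_force: [0.3, -0.5, -1.7]
width: 0.396
```

Request:
carry_out([
  {"translation": [0.0005,0,0],"delta_rot": [0,0,0]},
  {"translation": [0.001,0,0],"delta_rot": [0,0,0]},
  {"translation": [0.001,0,0],"delta_rot": [0,0,0]},
])

```text
clock: 11.98
position: [0.4581, 0.0818, 0.079]
tool_rot: [-0.707, -0.0, 0.707, 0.0]
ft_force: [-1.4, -0.0, 2.4]
width: 0.396
```

Contact is starting: the vertical force went from −1.5 to +2.4 N.

Request:
carry_out([
  {"translation": [0.0005,0,0],"delta_rot": [0,0,0]},
  {"translation": [0.001,0,0],"delta_rot": [0,0,0]},
  {"translation": [0.001,0,0],"delta_rot": [0,0,0]},
])

```text
clock: 12.23
position: [0.4581, 0.0818, 0.079]
tool_rot: [-0.707, -0.0, 0.707, -0.0]
ft_force: [-9.4, -1.6, 19.7]
width: 0.391
```

```bash
python3 look.py w11; python3 look.py s11 scene; python3 rela.py wrist:w11 scene:s11
python3 - <<'E'
from h import *
im=cv2.imread("pics/w11.png")[120:384,120:390]; a=cv2.resize(im,None,fx=2,fy=2)
b=cv2.imread("pics/s11.png")[150:250,140:220]; b=cv2.resize(b,(422,528),interpolation=cv2.INTER_CUBIC)
cv2.imwrite("pics/w11z.png",cv2.resize(np.hstack([a,b]),None,fx=.8,fy=.8))
E
```

```text
12.2333 [0.4581 0.0818 0.079 ] [0.098 0.313 1.901 0.    0.928 1.668] [-9.4 -1.6 19.7] 0.391
12.2833 [0.4581 0.0818 0.079 ] [0.098 0.313 1.901 0.    0.928 1.668] [-10.   -0.5  18.9] 0.395
wrist tube 3648 [0.4587 0.0829] med 0.0004 z 0.0685
wrist flange 485 [0.4568 0.0832] med 0.0014 z 0.0615
scene tube 190 [0.4593 0.0809] med 0.0012 z 0.0686
scene flange 61 [0.4602 0.0823] med 0.0017 z 0.0616
```

View pics/w11z.png

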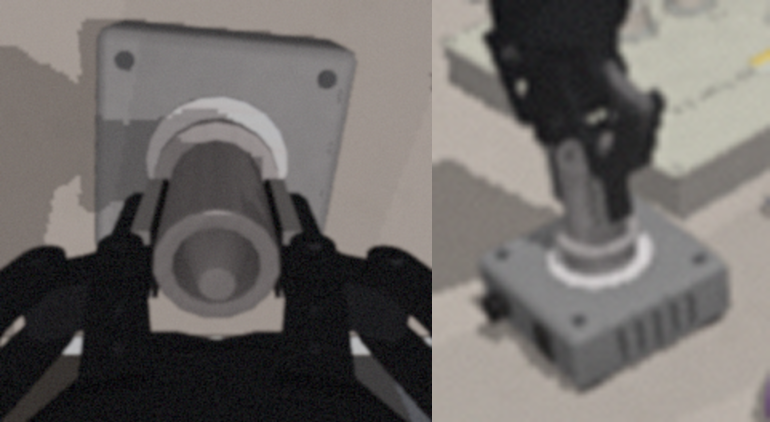

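Run:
```python
from h import *
for c,f in (("wrist","w10"),("wrist","w11"),("scene","s11")):
    z=np.load(f"pics/{f}.npz"); W=cloud(c,z['d'],dict(position=z['p'],tool_rot=z['r'])).reshape(-1,3)
    W=W[~np.isnan(W[:,0])]
    r=np.hypot(W[:,0]-.4585,W[:,1]-.0828)
    for nm,lo,hi,a,b in (("rim",.013,.0175,.105,.14),("tip",0,.004,.10,.135),("flange",.0195,.0235,.062,.08),):
        k=W[(r>lo)&(r<hi)&(W[:,2]>a)&(W[:,2]<b)]
        if len(k)>3:
            print(c,f,nm,len(k),np.percentile(k[:,2],[10,50,90]).round(4))
            if nm=="rim" and len(k)>30:
                m=abs(k[:,2]-np.median(k[:,2]))<.003; q=k[m]; A=np.c_[q[:,:2]-q[:,:2].mean(0),np.ones(len(q))]; s=np.linalg.lstsq(A,q[:,2],rcond=None)[0]; print("   slope deg",np.degrees(s[:2]).round(2),"z",s[2].round(4))
```

```text
wrist w10 rim 1886 [0.1274 0.1286 0.1293]
   slope deg [-0.17  0.24] z 0.1286
wrist w10 tip 211 [0.1258 0.1263 0.1271]
wrist w10 flange 640 [0.074  0.0748 0.0756]
wrist w11 rim 1734 [0.1194 0.1202 0.1209]
   slope deg [0.09 0.25] z 0.1202
wrist w11 tip 246 [0.1257 0.1263 0.1271]
wrist w11 flange 629 [0.0655 0.0664 0.0671]
scene s11 rim 51 [0.1097 0.1187 0.1244]
   slope deg [0.58 1.1 ] z 0.1191
scene s11 flange 42 [0.0649 0.066  0.0748]
```

The rim is at 0.1202 and the shaft tip at 0.1263, so 6.1 mm shows and the rim is level: it is seated. I'll let go.

Request:
carry_out([
  {"translation": [0,0,0],"delta_rot": [0,0,0]},
  {"translation": [0,0,0],"delta_rot": [0,0,0]},
  {"translation": [0,0,0],"delta_rot": [0,0,0]},
  {"translation": [0,0,0],"delta_rot": [0,0,0]},
  {"translation": [0,0,0],"delta_rot": [0,0,0]},
  {"translation": [0,0,0],"delta_rot": [0,0,0]},
  {"translation": [0,0,0],"delta_rot": [0,0,0]},
  {"translation": [0,0,0],"delta_rot": [0,0,0]},
], fingers=1)

```text
clock: 13.0
position: [0.458, 0.0818, 0.0778]
tool_rot: [-0.707, -0.0, 0.707, 0.0]
ft_force: [0.0, -0.7, 0.7]
width: 1.001
```

Request:
carry_out([
  {"translation": [-0.005,0,0],"delta_rot": [0,0,0]},
  {"translation": [-0.015,0,0],"delta_rot": [0,0,0]},
  {"translation": [-0.03,0,0],"delta_rot": [0,0,0]},
  {"translation": [-0.05,0,0],"delta_rot": [0,0,0]},
  {"translation": [-0.08,0,0],"delta_rot": [0,0,0]},
  {"translation": [-0.11,0,0],"delta_rot": [0,0,0]},
  {"translation": [-0.14,0,0],"delta_rot": [0,0,0]},
  {"translation": [-0.15,0,0],"delta_rot": [0,0,0]},
  {"translation": [-0.15,0,0],"delta_rot": [0,0,0]},
])

```text
clock: 13.75
position: [0.459, 0.0818, 0.2311]
tool_rot: [0.709, 0.0, -0.706, -0.0]
ft_force: [-0.6, -0.3, -0.2]
width: 1.001
```

```bash
python3 look.py w12; python3 look.py s12 scene
python3 - <<'E'
from h import *
for c,f in (("wrist","w12"),("scene","s12")):
    z=np.load(f"pics/{f}.npz"); W=cloud(c,z['d'],dict(position=z['p'],tool_rot=z['r'])).reshape(-1,3)
    W=W[~np.isnan(W[:,0])]
    r=np.hypot(W[:,0]-.4585,W[:,1]-.0825)
    for nm,lo,hi,a,b in (("rim",.013,.0175,.115,.125),("tip",0,.004,.10,.135),("flange",.0195,.0235,.062,.08),):
        k=W[(r>lo)&(r<hi)&(W[:,2]>a)&(W[:,2]<b)]
        if len(k)>3: print(c,nm,len(k),np.percentile(k[:,2],[10,50,90]).round(4))
E
```

```text
13.75 [0.459  0.0818 0.2311] [0.098 0.11  1.751 0.    1.277 1.668] [-0.6 -0.3 -0.2] 1.001
13.8 [0.4583 0.0818 0.2289] [0.098 0.112 1.753 0.    1.275 1.668] [-0.9  0.4 -0.6] 0.998
wrist rim 396 [0.1193 0.1203 0.1212]
wrist tip 50 [0.1256 0.1264 0.127 ]
wrist flange 239 [0.0655 0.0664 0.0674]
scene rim 39 [0.1163 0.1198 0.121 ]
scene tip 5 [0.125  0.1252 0.1271]
scene flange 44 [0.0656 0.0666 0.0726]
```

View pics/w12.png

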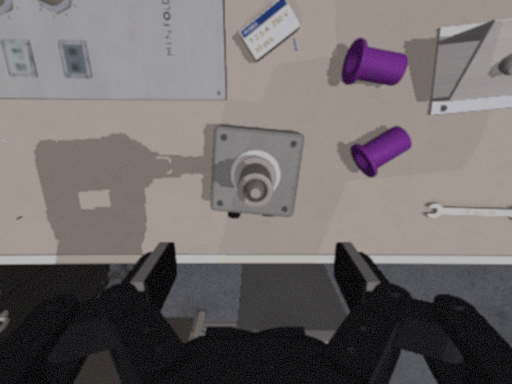

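View pics/s12.png

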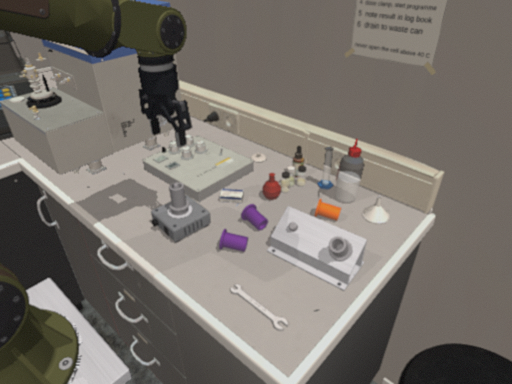

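The wrist view shows the sleeve on the drive at (256,185) with the shaft tip through its bore. The scene view shows the short sleeve, spanner, bulb and fuse box where they were. I'm handing the job in.

```bash
python3 -c "
from cell import bot
print(bot.close_job())"
```

```text
the job is handed in; nothing more can be done
None
```

I took the long sleeve off its stub along its axis, set it upright and lowered it over the mixer shaft. I held it until the flange was on the shoulder, then let go and backed off. I handed the job in at about 13.8 s.

- **Seating:** after release the sleeve's top rim measured 0.1203 m and the shaft tip 0.1264 m, so 6.1 mm of shaft shows (6 mm expected). The flange top was at 0.0664 m, where 0.066 m means fully home. Just before release the rim was level to within about 0.3 degrees.
- **Forces:** at seating the vertical force was about 20 N and the sideways force about 9 N. I saw no side force on the way down.
- **Other things:** in the last picture the short sleeve, spanner, bulb and fuse box are where they started. I judged this by eye and did not measure it again.
- **Joint 6:** on the first approach it reached the end of its range. It read −2.555 against the listed −2.55, so I turned the tool half a turn for the grasp. No fault was reported, but I could not check whether this counts as passing the limit.
- **Camera disagreement:** the wrist and scene cameras differed by 1–2 mm on the shaft's y position. I aimed between them, which the 2 mm clearance allowed.

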